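Seat the drilling jig on its hidden pin and hold it down

TASK

Get the black panel ready for drilling the fixing holes beside its pipe hole: first turn the turnbutton all the way across the panel's edge so the panel is locked in the fixture. Then take the drilling jig, set it over the pin in the pipe hole, square with the fixture, sliding it about until it drops on, and press it down against the spring collar until it is fully home, flat on the panel. Finish while still holding it pressed down there (do not let go), and leave the tape roll, the brush and the pipe coupling alone.

Things in the scene. Friction and masses are not known exactly. Their poses are not given: they have to be found in the camera images.
- jig_grip (a point): Centre of the drilling jig's handle, a dark steel bar 60 mm long (x), 16 mm wide (y), 44 mm tall, standing in the middle of the jig's top. This point is 46 mm above the jig's underside, 22 mm above the block's top face. x along the handle and the block's long side, z up. The jig lies loose on the table, about 0.25 kg.
- jig_socket (a point): Middle of the jig's underside, straight below the handle: mouth of a blind round socket 14 mm across, 20 mm deep, mouth chamfered 2 mm, unseen from above. The jig is a block 130 x 64 x 24 mm, pale wood with a steel top face and a small drill hole 50 mm either side of its middle. x along its long side, z up. Either way round is the same.
- pin (a point): On the axis of the locating pin, level with the panel's top, 28 mm above the table. The steel pin is 12 mm across, stands 18 mm above the panel, its last 4 mm tapering to a 7 mm flat tip. x along the fixture's and panel's long side, y towards the turnbutton, z up. With the jig home, its underside is at this height, socket on this axis, long side along x.
- fixture: Plywood base 250 (x) x 230 (y) x 18 mm fixed to the table, axes as pin, origin under the pin at table height. Low aluminium rails hold the panel at both ends (26 mm high) and on the -y side (35 mm high, with a lip over the panel's edge); the turnbutton is on the +y side.
- panel: Black plastic panel 200 x 160 x 10 mm lying loose in the fixture, with a 64 mm round pipe hole in the middle through which the pin and the spring collar stand up. Origin: centre of its underside, on the pin's axis.
- collar (a joint): Spring collar around the pin, an aluminium ring 42 mm across: how far it is pressed down (m). At 0 its top is 8 mm above the panel, 10 mm below the pin's tip, and it carries the jig's weight. It starts to give at about 5 N and takes about 11 N, jig's weight included, to sink 8 mm; then the jig lies flat on the panel.
- latch (a joint): Angle of the turnbutton (rad). At 0 its arm lies along the panel's edge, clear of the panel (towards the fixture's +x). It grows clockwise seen from above, up to a stop at 1.57, where the arm lies square across the panel's edge. It stays where it is left (stiff, about 0.06 N m).
- latch_grip (a point): Centre of the steel turnbutton's upright thumb piece, on its turning axis, 53 mm above the table. Thumb piece: 40 mm long (x), 10 wide, from 38 to 68 mm above the table. Below it a flat arm 18 wide, 8 thick, reaching 53 mm from the axis along +x; x turns with it, z up. The axis is 20 mm to -x and 100 mm to +y of the pin, in the fixture's axes.
- tape: Roll of pale masking tape, 96 mm across and 30 mm tall, lying flat; a bystander. Origin: centre of its underside.
- brush: Hand brush, wooden back 130 x 45 mm with black bristles and a 130 mm wooden handle, 60 mm tall; a bystander. Origin: on the table, where the handle meets the back.
- coupling: Short black pipe coupling standing on end, 76 mm across, 70 mm tall; a bystander. Origin: centre of its underside.

How it is judged (in metres and radians):
On the way, in this order (a step that is already met when the one before it is completed fails the run):
1. the turnbutton is turned across the panel's edge, while the jig is not yet on the pin (value of joint latch above 1.3 rad and horizontal distance between jig_socket and pin above 0.08 m), for 0.2 s.
2. the jig has dropped over the pin, onto the spring collar (horizontal distance between jig_socket and pin below 0.0035 m and angle between jig_socket's own z axis and vertical below 0.12 rad and z of jig_socket in the frame of pin below 0.0105 m), for 0.1 s.
At the end, for the whole second after the job is handed in: Still held pressed down (gripper contact over 2 N): jig underside within 2 mm of the panel top, flat within 3 deg, socket within 3.5 mm of the pin axis, long side within 7 deg of the fixture's, collar pressed 6 mm or more, turnbutton at 1.3 rad or more, panel in place within 6 mm (horizontal distance between jig_socket and pin below 0.0035 m and angle between jig_socket's own z axis and vertical below 0.05 rad and z of jig_socket in the frame of pin below 0.002 m and angle between the x axis of jig_socket and the x axis of pin, either way round below 0.12 rad and value of joint collar above 0.006 m and value of joint latch above 1.3 rad and horizontal distance between panel and pin below 0.006 m and contact force between any of the fingers, the arm and jig above 2 N); the arm keeps its last pose, push and grip.
It fails at once if the tape is pushed more than 30 mm (distance of tape from where it was at the start of the episode above 0.03 m).
It fails at once if the brush is pushed more than 30 mm (distance of brush from where it was at the start of the episode above 0.03 m).
It fails at once if the coupling is pushed more than 30 mm (distance of coupling from where it was at the start of the episode above 0.03 m).
It also fails if it takes over 53 s, if anything falls off the work surface, if the arm or the gripper's body presses on something with over 40 N, if the wrist force passes 120 N, or if a joint passes its speed limit or range.

ROBOT

A 6-joint arm with a two-finger parallel gripper is mounted at the origin on the work surface. World frame = base frame: x ahead of the robot, y to its left, z up, the work surface at z = 0. Lengths are in mm, angles in rad, forces in N, time in s.
With the tool pointing down it reaches from about 275 to 750 mm from the base axis. Payload 10.2 kg.
Tool frame: the origin (TCP) lies midway between the tips of the shut fingers; the grasp point (between the pads) lies 19 mm behind it (ctrl.pinch_z is the distance from the TCP to the grasp point, in mm); x points along the fingers, z is the direction in which the jaws open and shut, and the axes are right-handed (so a half turn about x gives the same grasp; the last joint's range is limited). The gripper opens to 85 mm and grips with 20 to 120 N. Pads are 22 mm wide; open, the fingers measure 114 mm over their backs; the gripper's body (76 mm by 85 mm) begins 54 mm behind the grasp point. The pads swing forward as they close: fully open they stand 13 mm farther back than shut.
Start: joints at [0.979, 0.313, 1.498, -0, 1.331, -0.223], TCP at [189.273, 489.7, 204.894] pointing down, gripper open.
Joint ranges: [-2.94, 2.94], [-0.97, 2.17], [0.19, 2.56], [-1.23, 4.37], [0.02, 3.11], [-2.88, 2.88]. Speed limits (rad/s): [2.39, 2.39, 3.01, 3.14, 3.14, 3.14].

INTERFACE

Orientations are given as a unit quaternion [w, x, y, z].
In Python, from rig import ctrl, capture, workorder, nets gives the robot as it stands. The module is installed in compiled form; this text tells all that it offers.
- The arm moves only by the tool send_rows, never from a script. Its argument "rows" is text: rows parted by semicolons, each of 5 numbers parted by spaces: the opening, from 0 (shut) to 1 (fully open), then the shift along the tool's x, y, z in cm, then the turn about the tool's x in units of 5 degrees (1.0 is 5 degrees). In form: grip x y z yaw; .... A call has 1 to 12 rows; each row is the pose to reach, as a shift and turn from the pose commanded when the call began, along the tool's axes at that moment; what a row does not reach only later rows make up. A row lasts 1/10 s, in which the tool goes at most 50 mm and 8.59 degrees, less where a joint would pass 70% of its speed; a pose out of reach is approached as far as the arm can. A call with a gripper value outside its range is refused whole. The fingers move at their own pace and stop on an object; "grip_force" is the grip in N (left out, the last holds). Time passes only in rows, so rows that repeat a pose let the fingers close. It gives the time, the measured TCP pose, the force and the opening at its end, in the units of the state.
- ctrl.sense(): the state, without advancing time (a new reading comes with each control period).
- capture(name): name is "scene" or "top" or "wrist"; returns a dict with "pixels" (384x512x3 uint8, red, green, blue), "intrinsics" (3x3 intrinsics, pixels), "view" (4x4, takes a point from world to camera coordinates); the wrist camera has in their place "mount" (4x4, takes a point from camera to tool coordinates, whose origin is the TCP and whose axes are the tool frame's). Camera axes: x right, y down, z forward; pixel columns grow to the right and rows downward; lengths in mm; the calibration is good to about 2 mm. A picture is of the moment at which its call begins: read the wrist's pose just before it. There is no depth.
- workorder.finish_job(): hands the job in, once; it reports no verdict.
Trained networks look in a picture, given as the dict that the camera call returned (one of the last four; its "shot" number tells which), for a name from the list of things; names that differ only in an ending like _2 or _b are one class to them, and where a whole thing is asked for, a point or a joint stands for the part that bears it (a point fixed in the world has none). Each returns a list of dicts, best first, with "confidence" (0 to 1); they miss things now and then, are a little off and sometimes report something else, mostly with a low value. They report only what shows in the picture. A call takes as long as a camera call.
- nets.boxes_of(picture, target): "location" ([x, y, z] in mm, in world coordinates, good to about 4 mm: the middle of the surface that is visible of it).
- nets.spot_point(picture, target): "location" ([x, y, z] in mm, in world coordinates, good to about 4 mm: a listed point, or the origin of a listed thing).
The state is a dict: "time_s": time; "joints": joint angles; "dq": joint speeds; "tau": joint torques, N m; "eef_pos": TCP position; "ee_rot": TCP orientation; "force": force on the tool from outside, world axes, zero at the start; "wrist_torque": the same for the moment, N m; "grip_width": opening from 0.0 (shut) to 1.0 (fully open).
Only numpy, scipy, OpenCV 4.12 (cv2) and the standard library are available. Lean on these libraries where they do the work, as an engineer would, in place of code of your own. Each camera call takes 0.05 s, during which the arm holds its last target.

## Working session

There is one attempt and no reset: what is moved stays moved. The work goes in short steps, Python scripts to look and compute and a tool call to move; the robot and the scene stay as the last step left them, time stands still between calls to the robot, and variables do not carry over. Pictures are saved under pics/ and viewed, and the job is handed in when it is done.

Besides the shell and the picture viewer there is one more tool, called after ">>>" as a command line: name --argument value ..., lists and objects as JSON in quotes. send_rows: Moves the arm, as the interface text tells. Its arguments: {"type":"object","properties":{"rows":{"type":"string"},"grip_force":{"type":"number"}},"required":["rows"]}

```bash
mkdir -p pics; cat > h.py <<'E'
import numpy as np,cv2
from rig import ctrl,capture,workorder,nets
from scipy.spatial.transform import Rotation as R
def rot(s): q=s["ee_rot"]; return R.from_quat([q[1],q[2],q[3],q[0]]).as_matrix()
def save(p,n): cv2.imwrite(f"pics/{n}.png",p["pixels"][:,:,::-1])
def show(s):
    print("t",s["time_s"],"p",np.round(s["eef_pos"],1),"f",np.round(s["force"],1),"w",round(s["grip_width"],3)); print(np.round(rot(s),3).tolist(),np.round(s["joints"],3))
E
python3 - <<'E'
from h import *
np.set_printoptions(suppress=True)
s=ctrl.sense();show(s);print(ctrl.pinch_z)
for c in ["scene","top"]:
    p=capture(c);save(p,c+"0")
    for t in ["jig_grip","jig_socket","pin","fixture","panel","latch_grip","tape","brush","coupling"]:
        r=nets.spot_point(p,t)
        print(c,t,[(np.round(x["location"],1).tolist(),round(x["confidence"],2)) for x in r[:2]], list(r[0].keys()) if r else "")
E
```

```text
t 0.0 p [189.1 489.4 204.3] f [ 0.7 -0.3 -0.5] w 1.0
[[-0.001, -0.933, 0.361], [-0.001, 0.361, 0.933], [-1.0, 0.0, -0.001]] [ 0.979  0.313  1.498 -0.     1.331 -0.223]
18.700000000000003
scene jig_grip [([541.5, 244.1, 44.5], 0.64)] ['location', 'confidence']
scene jig_socket [([541.3, 245.9, -1.2], 0.94)] ['location', 'confidence']
scene pin [([494.4, -180.1, 26.2], 0.79)] ['location', 'confidence']
scene fixture [] 
scene panel [([494.3, -181.6, 22.0], 0.58)] ['location', 'confidence']
scene latch_grip [([485.8, -77.5, 54.5], 0.58)] ['location', 'confidence']
scene tape [([776.4, -14.7, 3.9], 0.55)] ['location', 'confidence']
scene brush [([767.1, 179.2, 4.7], 0.55), ([486.2, -79.7, 50.6], 0.28)] ['location', 'confidence']
scene coupling [([768.4, -163.2, -0.2], 0.69)] ['location', 'confidence']
top jig_grip [([537.5, 246.7, 50.2], 0.93)] ['location', 'confidence']
top jig_socket [([536.4, 247.6, -1.7], 0.97)] ['location', 'confidence']
top pin [([497.4, -177.1, 26.0], 0.61)] ['location', 'confidence']
top fixture [([494.6, -180.2, -5.6], 0.82)] ['location', 'confidence']
top panel [([486.6, -80.6, 59.6], 0.74), ([492.6, -180.3, 20.8], 0.7)] ['location', 'confidence']
top latch_grip [([488.7, -81.3, 56.4], 0.68)] ['location', 'confidence']
top tape [([775.4, -16.1, -0.2], 0.72)] ['location', 'confidence']
top brush [([767.9, 178.0, 4.3], 0.57)] ['location', 'confidence']
top coupling [([766.7, -157.9, -1.5], 0.7)] ['location', 'confidence']
```

View pics/top0.png

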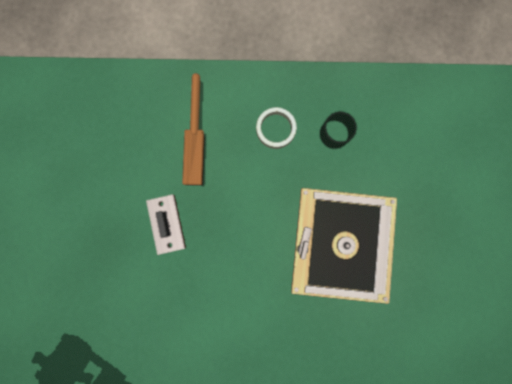

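View pics/scene0.png

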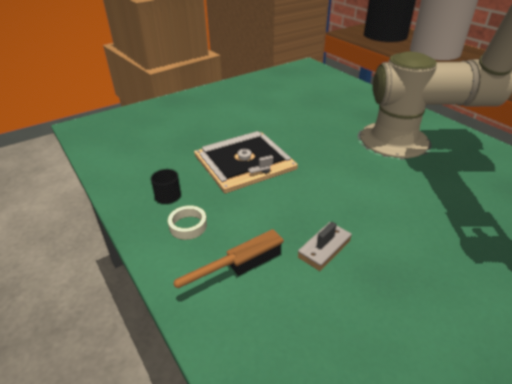

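The top picture shows the fixture at about (345,245), slightly turned, the turnbutton at (305,242) with its arm pointing up (+x), and the jig at (165,224). I'll measure their angles.

```bash
cat >> h.py <<'E'
def unproj(p,uv,z,V=None):
    V=p["view"] if V is None else V; K=p["intrinsics"]
    d=np.linalg.inv(K)@np.array([uv[0],uv[1],1.]); Rm=V[:3,:3]; c=-Rm.T@V[:3,3]; d=Rm.T@d
    return c+d*(z-c[2])/d[2]
def proj(p,X,V=None):
    V=p["view"] if V is None else V
    x=p["intrinsics"]@(V[:3,:3]@np.array(X)+V[:3,3]); return x[:2]/x[2]
def wristV(p,s):
    T=np.eye(4);T[:3,:3]=rot(s);T[:3,3]=s["eef_pos"];return np.linalg.inv(T@p["mount"])
E
python3 - <<'E'
from h import *
p=capture("top")
im=p["pixels"]
cv2.imwrite("pics/crop1.png",cv2.resize(im[180:312,280:410,::-1],None,fx=4.4,fy=4.4,interpolation=cv2.INTER_CUBIC))
cv2.imwrite("pics/crop2.png",cv2.resize(im[184:264,130:200,::-1],None,fx=7,fy=7,interpolation=cv2.INTER_CUBIC))
hsv=cv2.cvtColor(im,cv2.COLOR_RGB2HSV)
ng=(~((hsv[...,0]>60)&(hsv[...,0]<100)&(hsv[...,1]>80))).astype(np.uint8)
for (x0,y0,x1,y1,z) in [(280,175,410,315,18),(135,185,200,265,24)]:
    m=np.zeros_like(ng);m[y0:y1,x0:x1]=ng[y0:y1,x0:x1]
    cs,_=cv2.findContours(m,cv2.RETR_EXTERNAL,cv2.CHAIN_APPROX_NONE);c=max(cs,key=cv2.contourArea)
    w=np.array([unproj(p,q[0],z)[:2] for q in c],np.float32)
    r=cv2.minAreaRect(w);print(r,np.round(cv2.boxPoints(r),1).tolist())
E
```

```text
((494.9704895019531, -179.05531311035156), (236.67616271972656, 255.98670959472656), 84.71627807617188) [[356.6000061035156, -285.1000061035156], [611.5, -308.70001220703125], [633.2999877929688, -73.0], [378.3999938964844, -49.400001525878906]]
((539.0794067382812, 245.19842529296875), (136.11680603027344, 72.01299285888672), 13.774188041687012) [[464.3999938964844, 264.0], [481.6000061035156, 194.0], [613.7999877929688, 226.39999389648438], [596.5999755859375, 296.3999938964844]]
```

View pics/crop1.png

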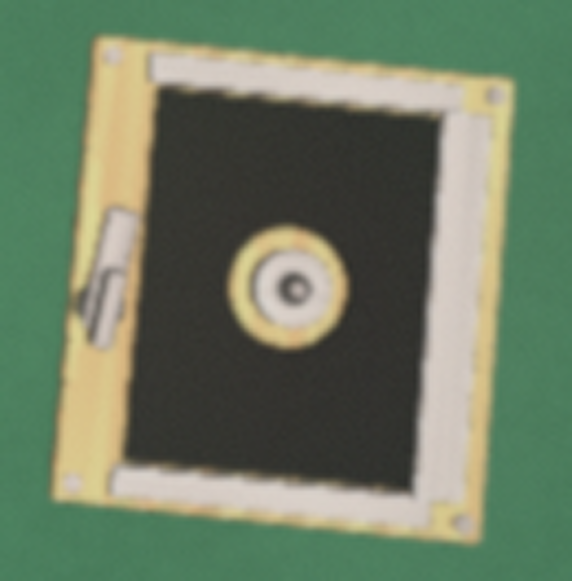

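View pics/crop2.png

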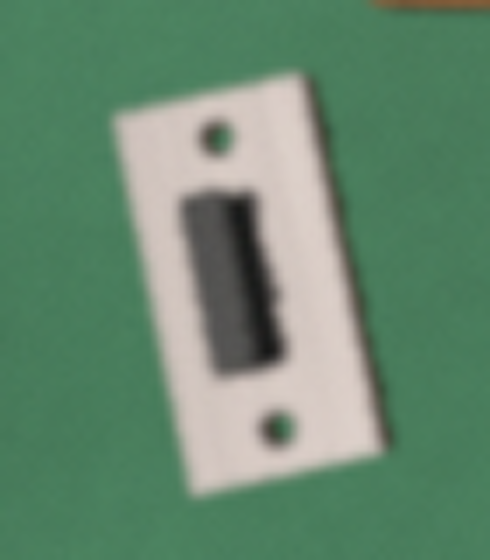

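Fixture at (495,-179), turned -5.3°; jig at about (539,245), turned about 13.8°. The turnbutton axis should be at (484,-78), which agrees with the network. Moving above the turnbutton next.

```bash
cat >> h.py <<'E'
def go(x,y,z,yaw=None,s=None):
    s=s or ctrl.sense();M=rot(s);d=M.T@(np.array([x,y,z])-s["eef_pos"])/10
    cy=np.degrees(np.arctan2(M[1,2],M[0,2])); t=0 if yaw is None else -((yaw-cy+180)%360-180)/5
    print("shift cm",np.round(d,2),"turn units",round(t,2),"curyaw",round(cy,2))
E
python3 -c "
from h import *
show(ctrl.sense());go(485,-78,140,83)"
```

```text
t 1.05 p [189.3 489.7 204.9] f [-0.1  0.4 -0.1] w 1.004
[[-0.0, -0.933, 0.36], [-0.0, 0.36, 0.933], [-1.0, -0.0, -0.0]] [ 0.979  0.313  1.498 -0.     1.331 -0.223]
shift cm [  6.49 -48.05 -42.29] turn units -2.83 curyaw 68.87
```

>>> send_rows --rows "1 0 -4 -3.5 -0.3; 1 0 -8 -7 -0.6; 1 0 -12 -10.5 -0.9; 1 0 -16 -14 -1.2; 1 0 -20 -17.5 -1.5; 1 0 -24 -21 -1.8; 1 1 -28 -24.5 -2; 1 2 -32 -28 -2.2; 1 3 -36 -31.5 -2.4; 1 4 -40 -35 -2.6; 1 5 -44 -38.7 -2.8; 1 6.5 -48 -42.3 -2.83" --grip_force 60

```text
time_s: 2.25
eef_pos: [465.1, -40.0, 150.6]
ee_rot: [0.53, -0.469, 0.529, 0.468]
force: [0.4, 1.2, 0.0]
grip_width: 0.997
```

```bash
python3 -c "
from h import *
s=ctrl.sense();show(s)
p=capture('wrist');save(p,'w1');V=wristV(p,s)
print([proj(p,x,V) for x in [(484.3,-77.7,68),(495,-179,46)]])
p['view']=V
for c in ['latch_grip','pin']:
  r=nets.spot_point(p,c);print(c,r[:2])
go(485,-78,140,83)"
```

```text
t 2.25 p [465.1 -40.  150.6] f [0.4 1.2 0. ] w 0.997
[[0.001, -0.993, 0.121], [-0.0, 0.121, 0.993], [-1.0, -0.001, -0.0]] [-0.338  0.238  1.747  0.     1.156 -1.787]
[array([215.40339105, 213.84865122]), array([118.71686365, 228.03469208])]
latch_grip [{'location': [485.7, -79.8, 53.5], 'confidence': 0.7}]
pin [{'location': [501.1, -178.6, 27.2], 'confidence': 0.82}]
shift cm [ 0.97 -2.51 -3.54] turn units -0.04 curyaw 82.81
```

View pics/w1.png

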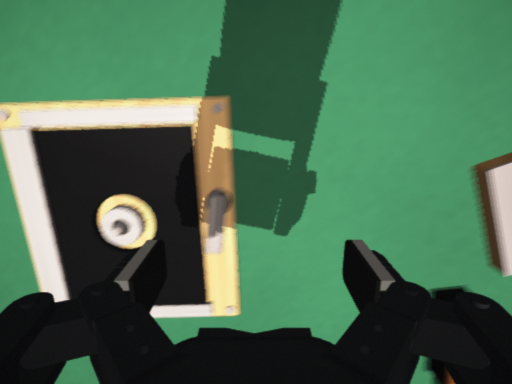

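The wrist view, taken while the arm was still moving, shows the thumb piece at about (217,208) and the pin at (122,228), near their projections. I'll settle and look again.

>>> send_rows --rows "1 0 -2.5 -3.5 0; 1 0 -2.5 -3.5 0; 1 0 -2.5 -3.5 0"

```text
time_s: 2.7
eef_pos: [484.6, -74.9, 150.8]
ee_rot: [0.53, -0.469, 0.529, 0.469]
force: [-0.1, 0.0, 0.0]
grip_width: 1.007
```

```bash
python3 -c "
from h import *
s=ctrl.sense();show(s)
p=capture('wrist');save(p,'w2');V=wristV(p,s)
print([proj(p,x,V) for x in [(484.3,-77.7,68),(495,-179,46)]])
for c in ['latch_grip','pin']:
  r=nets.spot_point(p,c);print(c,r[:2])
go(485,-78,140,83)"
```

```text
t 2.7 p [484.6 -74.9 150.8] f [-0.1  0.   0. ] w 1.007
[[-0.0, -0.993, 0.121], [0.0, 0.121, 0.993], [-1.0, 0.0, 0.0]] [-0.393  0.289  1.679  0.     1.174 -1.842]
[array([251.20647059, 188.45176352]), array([148.97000663, 205.40818102])]
latch_grip [{'location': [483.0, -79.7, 57.4], 'confidence': 0.65}]
pin [{'location': [496.5, -178.1, 29.6], 'confidence': 0.91}]
shift cm [ 1.09 -0.1  -0.35] turn units 0.02 curyaw 83.1
```

View pics/w2.png

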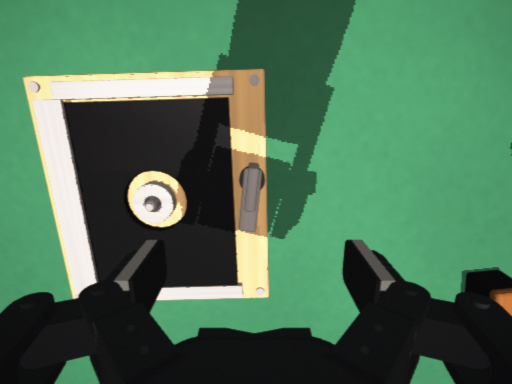

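```bash
python3 -c "
from h import *
im=cv2.imread('pics/w2.png')
cv2.imwrite('pics/w2c.png',cv2.resize(im[155:240,215:295],None,fx=7,fy=7,interpolation=cv2.INTER_CUBIC))"
```

```text
(no output)
```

View pics/w2c.png

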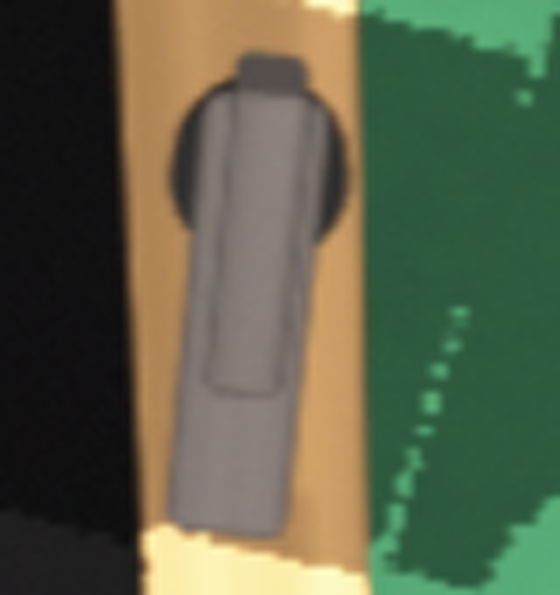

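Thumb piece centre is at (251.7,189.6), and the projection gave (251.2,188.5), so the axis is confirmed. The arm lies about 5° clockwise of the tool's yaw. Aligning, descending, gripping.

```bash
python3 -c "
from h import *
go(484.3,-77.7,43,78)"
```

```text
shift cm [10.79 -0.02 -0.33] turn units 1.02 curyaw 83.1
```

>>> send_rows --rows "1 3 0 -0.3 1; 1 6 0 -0.3 1; 1 8.5 0 -0.3 1; 1 10.8 0 -0.3 1; 1 10.8 0 -0.3 1; 0 10.8 0 -0.3 1; 0 10.8 0 -0.3 1; 0 10.8 0 -0.3 1; 0 10.8 0 -0.3 1; 0 10.8 0 -0.3 1; 0 10.8 0 -0.3 1; 0 10.8 0 -0.3 1" --grip_force 40

```text
time_s: 4.05
eef_pos: [484.5, -78.6, 42.7]
ee_rot: [0.549, -0.445, 0.549, 0.445]
force: [-0.9, -0.0, 0.4]
grip_width: 0.0
```

```bash
python3 -c "
from h import *
s=ctrl.sense();show(s)
p=capture('wrist');save(p,'w3')"
```

```text
t 4.05 p [484.5 -78.6  42.7] f [-0.9 -0.   0.4] w 0.0
[[0.0, -0.978, 0.208], [-0.0, 0.208, 0.978], [-1.0, -0.0, -0.0]] [-0.4    0.439  1.791  0.     0.912 -1.762]
```

View pics/w3.png

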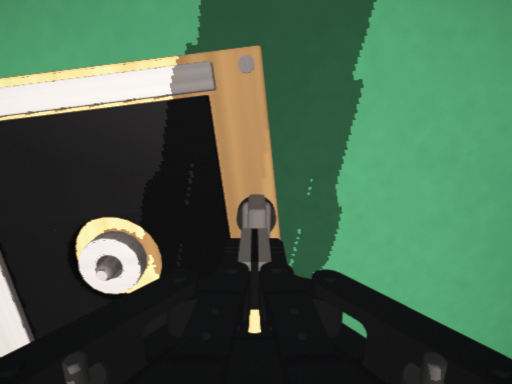

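```bash
python3 -c "
from h import *
s=ctrl.sense();p=capture('wrist');V=wristV(p,s)
a=np.radians(-12);d=np.array([np.cos(a),np.sin(a),0]);c=np.array([484.3,-77.7,0])
for z in (38,68):
  for k in (-20,0,20,53): print(z,k,np.round(proj(p,c+d*k+[0,0,z],V)))
e=np.array(s['eef_pos']);print('tcp',proj(p,e,V),'grasp',proj(p,e+[0,0,19],V))
im=p['pixels'][:,:,::-1]
cv2.imwrite('pics/w3c.png',cv2.resize(im[185:335,190:320],None,fx=4,fy=4,interpolation=cv2.INTER_CUBIC))"
```

```text
38 -20 [256. 190.]
38 0 [256. 221.]
38 20 [256. 250.]
38 53 [256. 294.]
68 -20 [256. 206.]
68 0 [256. 242.]
68 20 [256. 275.]
68 53 [256. 326.]
tcp [254.50013119 224.18525906] grasp [254.54965224 237.30623462]
```

View pics/w3c.png

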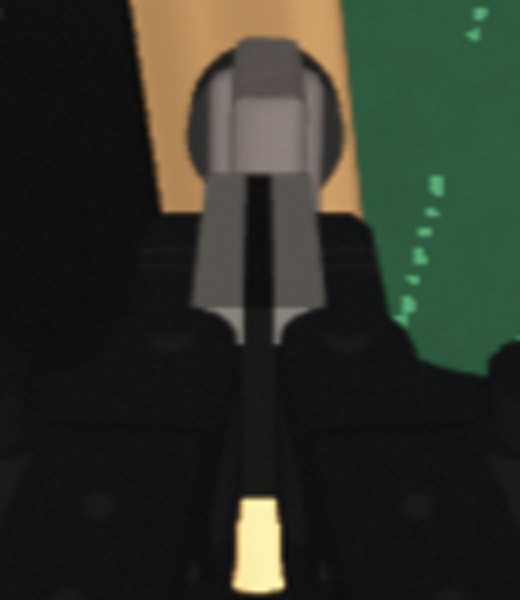

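The thumb piece, at (256,206) and below, runs between the pads, so it looks gripped even though the width reads 0. Turning will show whether it is.

>>> send_rows --rows "0 0 0 0 1.4; 0 0 0 0 2.8; 0 0 0 0 4.2; 0 0 0 0 5.6; 0 0 0 0 7; 0 0 0 0 8.4; 0 0 0 0 9.8; 0 0 0 0 11.2; 0 0 0 0 12.6; 0 0 0 0 14; 0 0 0 0 15.4; 0 0 0 0 16.5"

```text
time_s: 5.35
eef_pos: [484.5, -78.6, 42.6]
ee_rot: [0.706, 0.029, 0.707, -0.029]
force: [-0.3, -0.5, 0.0]
grip_width: 0.002
```

>>> send_rows --rows "0 0 0 0 0; 0 0 0 0 0; 0 0 0 0 0"

```text
time_s: 5.65
eef_pos: [484.5, -78.6, 42.6]
ee_rot: [0.707, 0.027, 0.707, -0.027]
force: [-0.5, 0.3, 0.0]
grip_width: 0.003
```

```bash
python3 -c "
from h import *
s=ctrl.sense();show(s);print(s['wrist_torque']);go(484.3,-77.7,42)
p=capture('wrist');save(p,'w4')"
```

```text
t 5.65 p [484.5 -78.6  42.6] f [-0.5  0.3  0. ] w 0.003
[[-0.0, 0.076, 0.997], [0.0, 0.997, -0.076], [-1.0, 0.0, -0.0]] [-0.4    0.439  1.791 -0.     0.912 -0.324]
[0.02037932 0.04286685 0.04082575]
shift cm [ 0.06  0.09 -0.02] turn units 0 curyaw -4.37
```

View pics/w4.png

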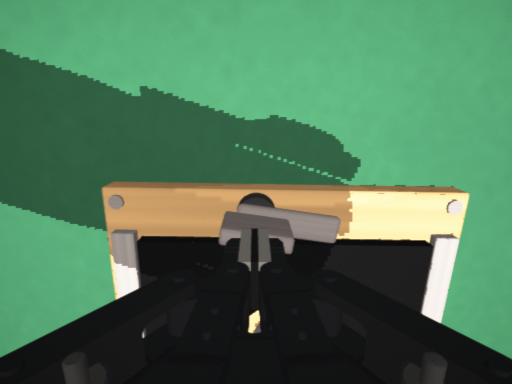

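```bash
python3 -c "
from h import *
s=ctrl.sense()
im=cv2.imread('pics/w4.png')
cv2.imwrite('pics/w4c.png',cv2.resize(im[180:340,180:350],None,fx=4.5,fy=3.7,interpolation=cv2.INTER_CUBIC))
p=capture('wrist');print(p['mount'].round(3),p['intrinsics'])
p=capture('scene');im=p['pixels'][:,:,::-1]
cv2.imwrite('pics/s4c.png',cv2.resize(im[100:200,180:310],None,fx=6,fy=6,interpolation=cv2.INTER_CUBIC))
"
```

```text
[[ 1.00000e-03 -2.74000e-01  9.62000e-01 -1.69657e+02]
 [-1.00000e-03 -9.62000e-01 -2.74000e-01  6.92410e+01]
 [ 1.00000e+00 -1.00000e-03 -1.00000e-03  5.29000e-01]
 [ 0.00000e+00  0.00000e+00  0.00000e+00  1.00000e+00]] [[298.55539209   0.         254.16723937]
 [  0.         298.55539209 191.52307624]
 [  0.           0.           1.        ]]
```

View pics/w4c.png

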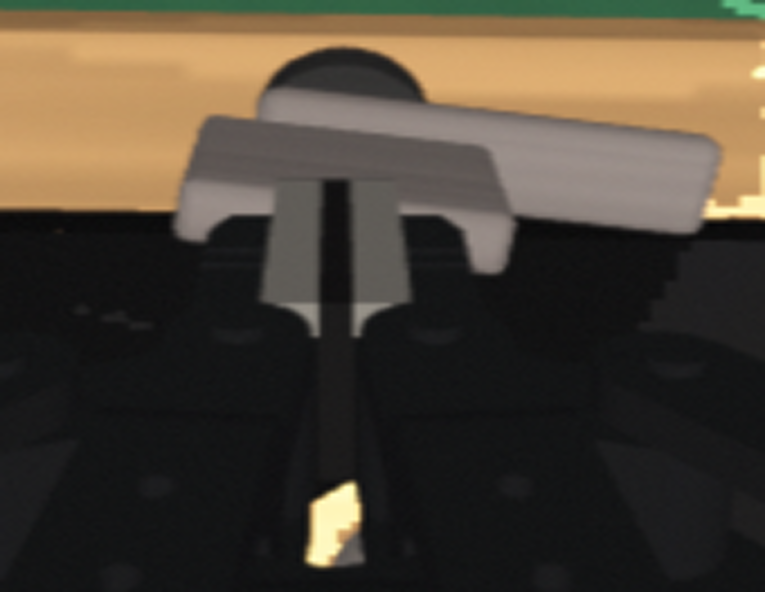

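View pics/s4c.png

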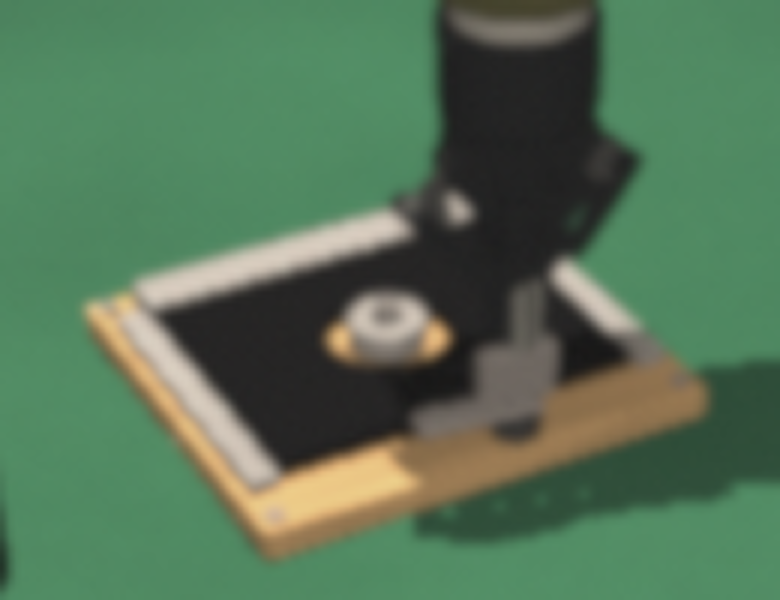

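```bash
python3 -c "
from h import *
s=ctrl.sense()
p=capture('scene')
f=lambda X:np.round((proj(p,X)-[180,100])*6)
e=np.array(s['eef_pos'])
for z in (42.6,61,70,75,80,97,115): print(z,f([e[0],e[1],z]))
for k in ((-20,38),(-20,68),(20,68),(20,38)):
  a=np.radians(-12);print(k,f([484.3+k[0]*np.cos(a),-77.7+k[0]*np.sin(a),k[1]]))
"
```

```text
42.6 [512. 389.]
61 [512. 357.]
70 [512. 342.]
75 [512. 333.]
80 [512. 325.]
97 [512. 295.]
115 [512. 262.]
(-20, 38) [550. 388.]
(-20, 68) [551. 337.]
(20, 68) [475. 355.]
(20, 38) [476. 406.]
```

The fingers shut above the thumb piece and the turnbutton hasn't moved. Both cameras put the visible fingertips about 28 mm behind the TCP. I'll back off, reopen, turn back and measure the tips.

>>> send_rows --rows "0.5 -2 0 0 -1.5; 1 -4 0 0 -3; 1 -4 0 0 -4.5; 1 -4 0 0 -6; 1 -4 0 0 -7.5; 1 -4 0 0 -9; 1 -4 0 0 -10.5; 1 -4 0 0 -12; 1 -4 0 0 -13.5; 1 -4 0 0 -15; 1 -4 0.1 0 -16.5; 1 -4 0.1 0 -16.5"

```text
time_s: 7.05
eef_pos: [484.5, -77.5, 82.6]
ee_rot: [0.549, -0.445, 0.549, 0.446]
force: [-0.6, 0.3, 0.0]
grip_width: 1.002
```

```bash
python3 -c "
from h import *
s=ctrl.sense();show(s)
p=capture('wrist');save(p,'w5')
im=p['pixels'][:,:,::-1];cv2.imwrite('pics/w5c.png',cv2.resize(im[130:330,80:430],None,fx=2.2,fy=2.2,interpolation=cv2.INTER_CUBIC))
p=capture('scene');im=p['pixels'][:,:,::-1]
cv2.imwrite('pics/s5c.png',cv2.resize(im[80:200,180:310],None,fx=6,fy=5,interpolation=cv2.INTER_CUBIC))
e=np.array(s['eef_pos'])
f=lambda X:np.round((proj(p,X)-[180,80])*[6,5])
for z in (0,13,41,60): print(z,[f(e+[0,0,z]+rot(s)[:,2]*k) for k in (-42.5,42.5)])
"
```

```text
t 7.05 p [484.5 -77.5  82.6] f [-0.6  0.3  0. ] w 1.002
[[-0.0, -0.979, 0.206], [0.0, 0.206, 0.979], [-1.0, 0.0, 0.0]] [-0.398  0.377  1.757  0.     1.008 -1.761]
0 [array([479., 332.]), array([549., 405.])]
13 [array([479., 313.]), array([550., 386.])]
41 [array([479., 272.]), array([550., 343.])]
60 [array([479., 243.]), array([551., 314.])]
```

View pics/w5c.png

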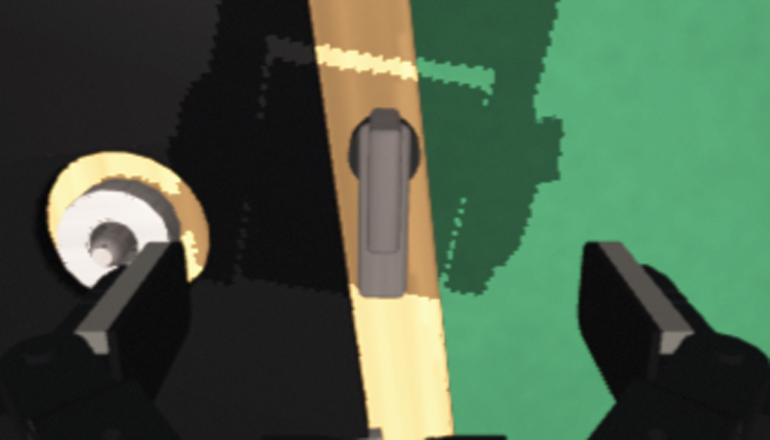

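View pics/s5c.png

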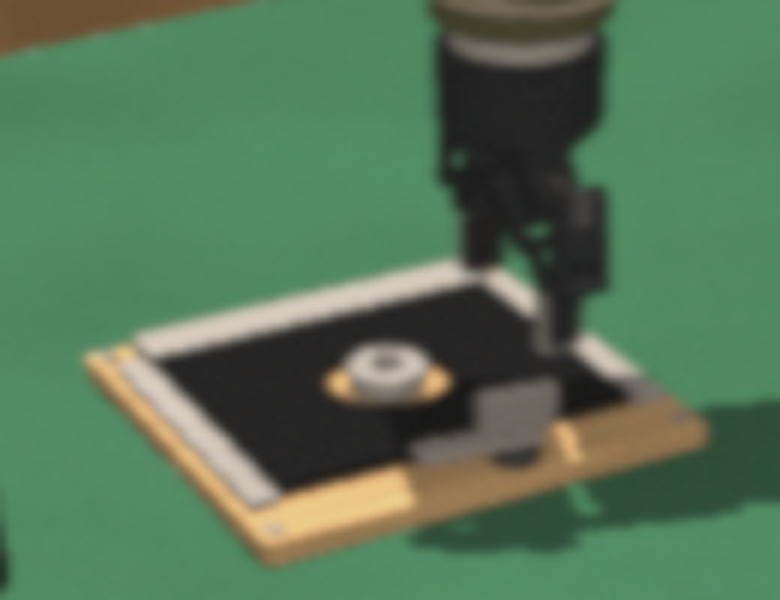

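With the jaws open the tips project about 40 mm behind the TCP, so the real fingertips sit about 27 mm short of it. I'll correct for that by descending to TCP z of about 18 and gripping.

>>> send_rows --rows "1 3 0 0 0; 1 5 0 0 0; 1 6 0 0 0; 1 6.4 0 0 0; 1 6.4 0 0 0; 0 6.4 0 0 0; 0 6.4 0 0 0; 0 6.4 0 0 0; 0 6.4 0 0 0; 0 6.4 0 0 0; 0 6.4 0 0 0; 0 6.4 0 0 0"

```text
time_s: 8.35
eef_pos: [484.6, -77.6, 18.8]
ee_rot: [0.55, -0.445, 0.549, 0.445]
force: [0.0, 0.7, 4.5]
grip_width: 0.104
```

```bash
python3 -c "
from h import *
s=ctrl.sense();show(s)
p=capture('wrist');save(p,'w6')
im=p['pixels'][:,:,::-1];cv2.imwrite('pics/w6c.png',cv2.resize(im[130:330,80:430],None,fx=2.2,fy=2.2,interpolation=cv2.INTER_CUBIC))
p=capture('scene');im=p['pixels'][:,:,::-1]
cv2.imwrite('pics/s6c.png',cv2.resize(im[80:200,180:310],None,fx=6,fy=5,interpolation=cv2.INTER_CUBIC))
"
```

```text
t 8.35 p [484.6 -77.6  18.8] f [0.  0.7 4.5] w 0.104
[[0.0, -0.978, 0.208], [0.0, 0.208, 0.978], [-1.0, -0.0, 0.0]] [-0.398  0.479  1.807  0.     0.855 -1.76 ]
```

View pics/w6c.png

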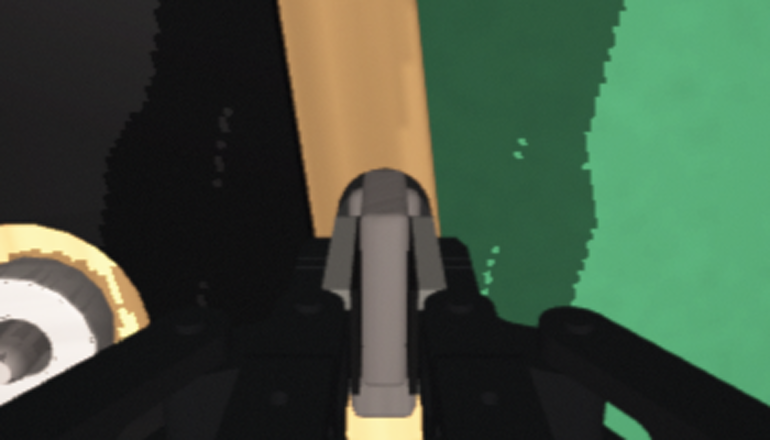

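View pics/s6c.png

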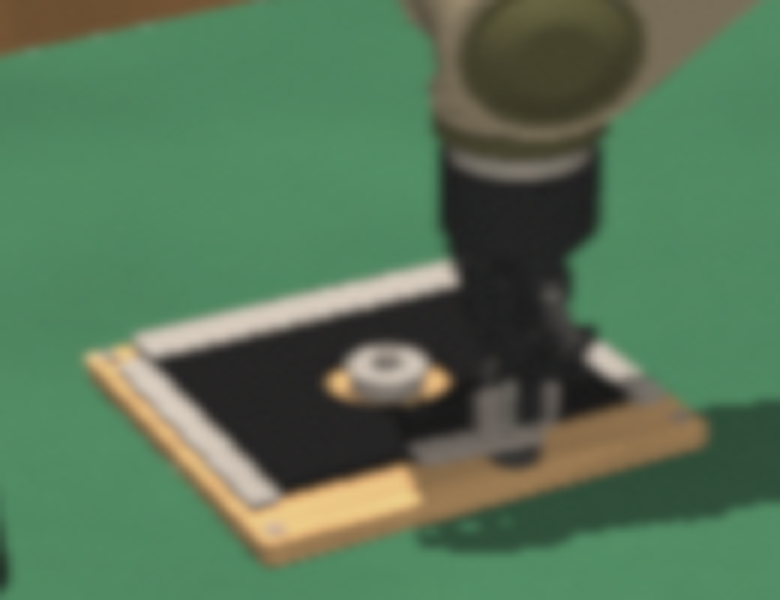

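The thumb piece is now held between the pads (opening 0.104, about 9 mm). Turning it clockwise.

>>> send_rows --rows "0 -0.1 0 0 1.4; 0 -0.1 0 0 2.8; 0 -0.1 0 0 4.2; 0 -0.1 0 0 5.6; 0 -0.1 0 0 7; 0 -0.1 0 0 8.4; 0 -0.1 0 0 9.8; 0 -0.1 0 0 11.2; 0 -0.1 0 0 12.6; 0 -0.1 0 0 14; 0 -0.1 0 0 15.4; 0 -0.1 0 0 16.5"

```text
time_s: 9.65
eef_pos: [485.5, -76.8, 18.9]
ee_rot: [0.707, 0.03, 0.706, -0.029]
force: [10.0, 6.7, -10.0]
grip_width: 0.109
```

>>> send_rows --rows "0 0 0 0 0; 0 0 0 0 0.3; 0 0 0 0 0.3"

```text
time_s: 9.95
eef_pos: [485.6, -76.9, 18.9]
ee_rot: [0.707, 0.037, 0.705, -0.037]
force: [10.5, 5.6, -10.0]
grip_width: 0.107
```

```bash
python3 -c "
from h import *
s=ctrl.sense();show(s);print(np.round(s['wrist_torque'],2));go(484.3,-77.7,18)
p=capture('wrist');save(p,'w7')"
```

```text
t 9.95 p [485.6 -76.9  18.9] f [ 10.5   5.6 -10. ] w 0.107
[[0.002, 0.104, 0.995], [0.001, 0.995, -0.104], [-1.0, 0.001, 0.002]] [-0.397  0.479  1.806  0.002  0.854 -0.294]
[ 1.03 -1.67  0.4 ]
shift cm [ 0.09 -0.1  -0.12] turn units 0 curyaw -5.99
```

View pics/w7.png

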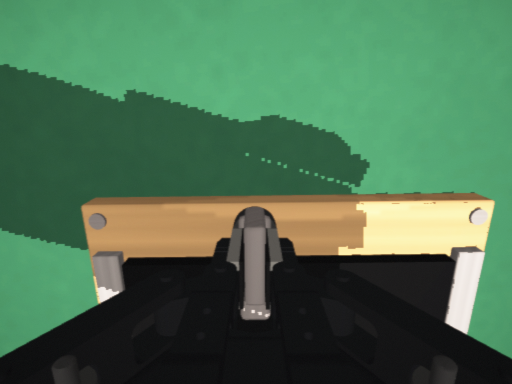

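The thumb piece turned with the gripper (now at -6°, square across the edge). I'll release, rise and check it on the way to the jig.

>>> send_rows --rows "1 0 0 0 0; 1 0 0 0 0; 1 0 0 0 0; 1 -1 0 0 0; 1 -4 0 0 0; 1 -8 0 0 0; 1 -12 0 0 0; 1 -14 0 0 0; 1 -14 0 0 0"

```text
time_s: 10.9
eef_pos: [485.8, -78.2, 163.1]
ee_rot: [0.708, 0.036, 0.704, -0.038]
force: [-0.0, -0.6, -0.5]
grip_width: 0.999
```

```bash
python3 -c "
from h import *
s=ctrl.sense();show(s);go(539,245,160,-76.2)
p=capture('wrist');save(p,'w8')"
```

```text
t 10.9 p [485.8 -78.2 163.1] f [-0.  -0.6 -0.5] w 0.999
[[0.006, 0.104, 0.995], [-0.003, 0.995, -0.104], [-1.0, -0.002, 0.006]] [-0.398  0.275  1.662 -0.     1.198 -0.294]
shift cm [ 0.26 32.7   1.92] turn units 14.04 curyaw -5.98
```

View pics/w8.png

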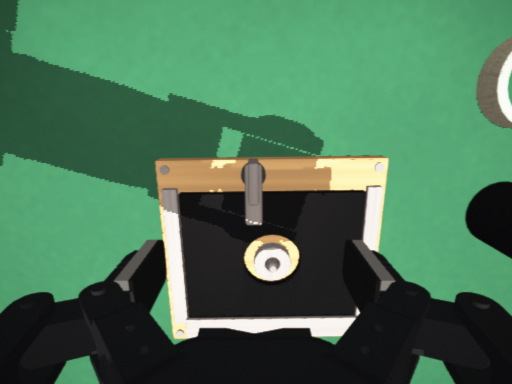

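The turnbutton's arm now lies square across the panel's edge, at (254,160) to (254,222). Moving to the jig.

>>> send_rows --rows "1 0 4 0.2 1.5; 1 0 8 0.5 3; 1 0 12 0.7 4.5; 1 0 16 0.9 6; 1 0 20 1.1 7.5; 1 0 24 1.4 9; 1 0 28 1.6 10.5; 1 0 31 1.8 12; 1 0 32.7 1.9 13.5; 1 0 32.7 1.9 14; 1 0 32.7 1.9 14; 1 0 32.7 1.9 14"

```text
time_s: 12.15
eef_pos: [537.1, 245.3, 158.7]
ee_rot: [0.557, 0.434, 0.558, -0.435]
force: [0.4, 0.7, -0.1]
grip_width: 0.999
```

```bash
python3 -c "
from h import *
s=ctrl.sense();show(s);go(539,245,160,-76.2)
p=capture('wrist');save(p,'w9');V=wristV(p,s)
a=np.radians(13.8);X=np.array([np.cos(a),np.sin(a),0]);Y=np.array([-X[1],X[0],0])
print([np.round(proj(p,np.array([539,245,24])+X*k,V),1) for k in(-50,50)])
print([np.round(proj(p,np.array([539,245,68])+X*k,V),1) for k in(-30,30)])
print([x for t in('jig_grip','jig_socket') for x in nets.spot_point(p,t)[:1]])
im=p['pixels'][:,:,::-1].copy();cv2.imwrite('pics/w9c.png',cv2.resize(im[120:320,150:350],None,fx=3,fy=3,interpolation=cv2.INTER_CUBIC))"
```

```text
t 12.15 p [537.1 245.3 158.7] f [ 0.4  0.7 -0.1] w 0.999
[[-0.002, 0.97, 0.243], [-0.0, 0.243, -0.97], [-1.0, -0.002, 0.0]] [ 0.23   0.494  1.357 -0.     1.293  1.555]
shift cm [-0.13  0.18  0.07] turn units 0.06 curyaw -75.92
[array([254.5, 218.9]), array([254.9, 125. ])]
[array([254.6, 216. ]), array([254.9, 151.6])]
[{'location': [540.5, 244.9, 46.3], 'confidence': 0.58}, {'location': [540.9, 242.3, 3.1], 'confidence': 0.74}]
```

View pics/w9.png

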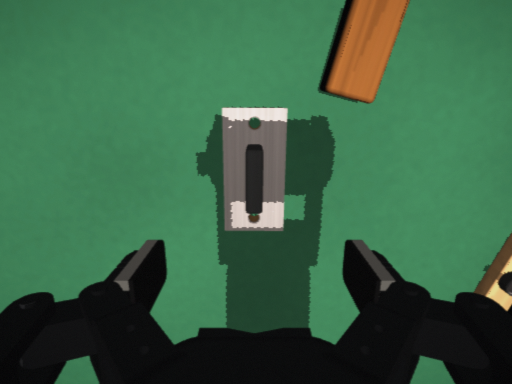

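View pics/w9c.png

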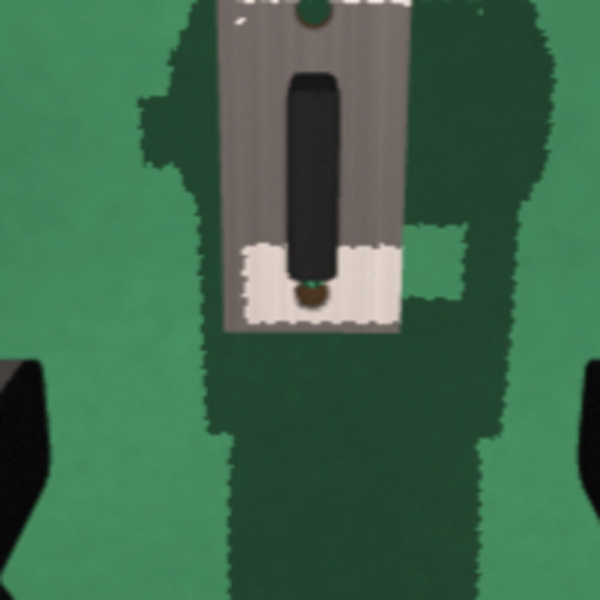

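Jig handle runs from (254,148) to (254,213) and the far drill hole is at (254.5,123). That puts it about 2-3 mm further in x than first assumed, at about (541,245.5), square with the tool. Descending to TCP z of about 4, which puts the tips near 31.

```bash
python3 -c "
from h import *
go(541.2,245.5,4,-76.2)"
```

```text
shift cm [15.54  0.38  0.06] turn units 0.05 curyaw -75.97
```

>>> send_rows --rows "1 4 0.4 0 0; 1 8 0.4 0 0; 1 11 0.4 0 0; 1 13.5 0.4 0 0; 1 15 0.4 0 0; 1 15.5 0.4 0 0; 1 15.5 0.4 0 0; 0 15.5 0.4 0 0; 0 15.5 0.4 0 0; 0 15.5 0.4 0 0; 0 15.5 0.4 0 0; 0 15.5 0.4 0 0" --grip_force 100

```text
time_s: 13.5
eef_pos: [541.6, 246.8, 5.1]
ee_rot: [0.557, 0.436, 0.557, -0.435]
force: [0.6, 1.5, -0.6]
grip_width: 0.179
```

>>> send_rows --rows "0 0 0 0 0; 0 0 0 0 0; 0 0 0 0 0"

```text
time_s: 13.8
eef_pos: [541.6, 246.8, 5.1]
ee_rot: [0.557, 0.435, 0.557, -0.435]
force: [-2.2, 0.7, 5.2]
grip_width: 0.172
```

```bash
python3 -c "
from h import *
s=ctrl.sense();show(s);print(np.round(s['wrist_torque'],2))
p=capture('wrist');save(p,'w10')"
```

```text
t 13.8 p [541.6 246.8   5.1] f [-2.2  0.7  5.2] w 0.172
[[0.001, 0.97, 0.242], [0.0, 0.242, -0.97], [-1.0, 0.001, -0.0]] [0.231 0.681 1.486 0.    0.974 1.557]
[ 0.13  0.16 -0.03]
```

View pics/w10.png

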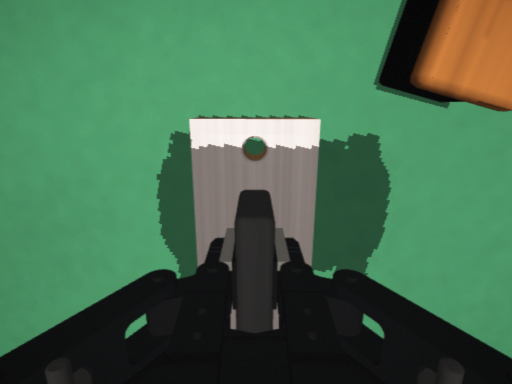

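```bash
python3 -c "
from h import *
s=ctrl.sense();p=capture('wrist');V=wristV(p,s);M=rot(s);e=np.array(s['eef_pos'])
for uv,z in (((255,148),24),((255,119),24),((190,119),24),((320.5,119),24),((255,191),68)):
  print(uv,np.round((M.T@(unproj(p,uv,z,V)-e)),1))
im=p['pixels'][:,:,::-1];cv2.imwrite('pics/w10c.png',cv2.resize(im[100:230,170:340],None,fx=4,fy=4,interpolation=cv2.INTER_CUBIC))
"
```

```text
(255, 148) [-18.9  49.7   0.7]
(255, 119) [-18.9  63.9   0.7]
(190, 119) [-18.9  64.  -31.2]
(320.5, 119) [-18.9  63.9  32.9]
(255, 191) [-62.9  39.7   0.7]
```

View pics/w10c.png

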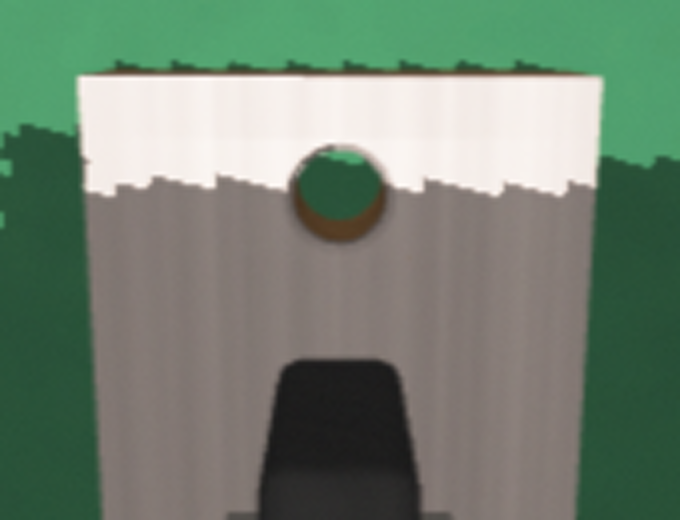

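The jig is gripped well: hole at 49.6 mm and far edge at 64 mm in the tool frame, so the jig's centre is within 1 mm of the tool axis. Lifting and carrying it to a stand-off short of the pin.

```bash
python3 -c "
from h import *
a=np.radians(-5.3);go(495-100*np.cos(a),-179-100*np.sin(a),105,-95.3)"
```

```text
shift cm [-10.01 -24.26  36.87] turn units 3.86 curyaw -75.98
```

>>> send_rows --rows "0 -2 0 0 0; 0 -5 0 0 0; 0 -8 -1 1.5 0.4; 0 -10 -3 5 0.9; 0 -10 -6 9 1.3; 0 -10 -9 13.5 1.7; 0 -10 -12 18 2.1; 0 -10 -15 22.5 2.5; 0 -10 -18 27 2.9; 0 -10 -21 31.5 3.3; 0 -10 -23 35 3.6; 0 -10 -24.3 36.9 3.86"

```text
time_s: 15.1
eef_pos: [393.7, -172.7, 104.3]
ee_rot: [-0.476, -0.523, -0.476, 0.523]
force: [1.4, -0.3, -2.7]
grip_width: 0.171
```

>>> send_rows --rows "0 0 0 0 0; 0 0 0 0 0; 0 0 0 0 0"

```text
time_s: 15.4
eef_pos: [395.0, -169.4, 104.3]
ee_rot: [-0.476, -0.522, -0.477, 0.522]
force: [0.2, -0.3, -2.8]
grip_width: 0.172
```

```bash
python3 -c "
from h import *
s=ctrl.sense();show(s);print(np.round(s['wrist_torque'],2))
a=np.radians(-5.3);go(495-100*np.cos(a),-179-100*np.sin(a),105,-95.3)
p=capture('wrist');save(p,'w11');V=wristV(p,s);print(proj(p,(495,-179,46),V))
"
```

```text
t 15.4 p [ 395.  -169.4  104.3] f [ 0.2 -0.3 -2.8] w 0.172
[[-0.001, 0.996, -0.091], [0.001, -0.091, -0.996], [-1.0, -0.001, -0.001]] [-0.679  0.223  1.905  0.     1.015  0.983]
[ 0.   -0.01  0.  ]
shift cm [-0.07  0.05  0.04] turn units 0.02 curyaw -95.22
[254.66017098  61.41262735]
```

View pics/w11.png

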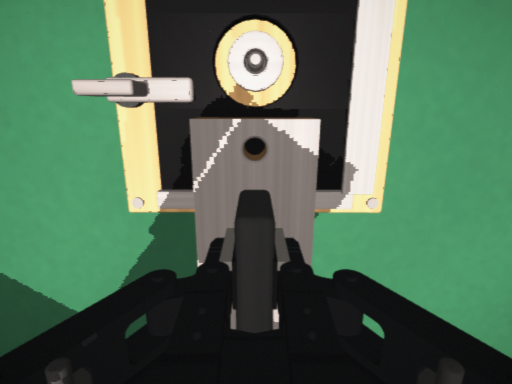

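The pin tip shows at about (256,60) and the fixture's edge lies level in the image, so the jig is square. Refining the pin's position in the tool frame.

```bash
python3 -c "
from h import *
im=cv2.imread('pics/w11.png')
cv2.imwrite('pics/w11c.png',cv2.resize(im[10:165,200:310],None,fx=5,fy=5,interpolation=cv2.INTER_CUBIC))
s=ctrl.sense();p=capture('wrist');V=wristV(p,s);M=rot(s);e=np.array(s['eef_pos'])
print(s['eef_pos'])
for uv,z in (((256,60),46),((255,148.2),24+99.5)):
  print(uv,np.round((M.T@(unproj(p,uv,z,V)-e)),2), (M.T@(unproj(p,np.array(uv)+1,z,V)-unproj(p,uv,z,V))).round(2))
print(proj(p,(128,0,0),V)) if 0 else ''
"
```

```text
[ 395.13246519 -169.23105804  104.39659009]
(256, 60) [ 58.34 101.43   1.49] [ 0.   -0.65  0.71]
(255, 148.2) [-19.13  49.75   0.61] [ 0.  -0.5  0.5]
```

View pics/w11c.png

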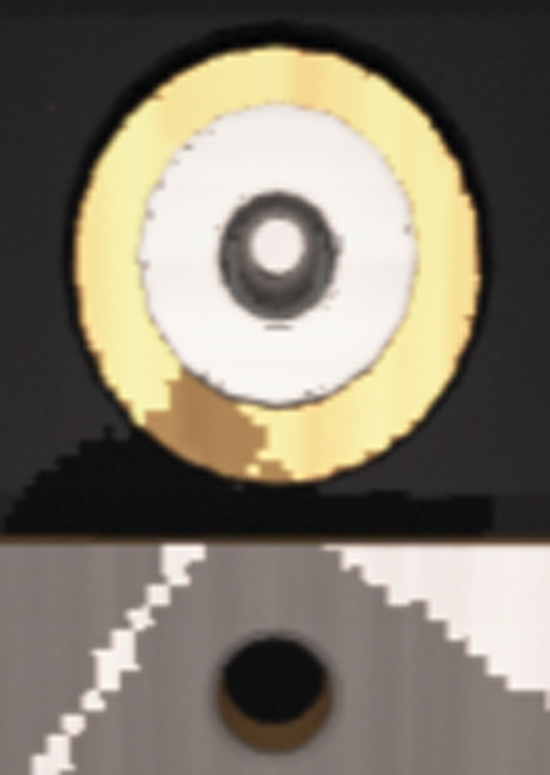

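Pin at tool y≈102.2, z≈0.8 mm; jig centre at y≈-0.4, z≈0.3. The shift is therefore +10.25 cm in y and +0.05 cm in z. Moving above the pin with the underside at about z 52.

>>> send_rows --rows "0 0 3.5 0 0; 0 0 7 0 0; 0 0 9.5 0 0; 0 1 10.25 0.05 0; 0 2.5 10.25 0.05 0; 0 4 10.25 0.05 0; 0 4.7 10.25 0.05 0; 0 4.7 10.25 0.05 0; 0 4.7 10.25 0.05 0"

```text
time_s: 16.4
eef_pos: [497.1, -180.1, 58.0]
ee_rot: [0.477, 0.522, 0.476, -0.522]
force: [-0.6, -0.8, -2.0]
grip_width: 0.175
```

```bash
python3 -c "
from h import *
s=ctrl.sense();show(s);print(np.round(s['wrist_torque'],2))
p=capture('scene');im=p['pixels'][:,:,::-1];cv2.imwrite('pics/s12c.png',cv2.resize(im[80:200,180:310],None,fx=6,fy=5,interpolation=cv2.INTER_CUBIC))
"
```

```text
t 16.4 p [ 497.1 -180.1   58. ] f [-0.6 -0.8 -2. ] w 0.175
[[0.0, 0.996, -0.092], [-0.0, -0.092, -0.996], [-1.0, 0.0, 0.0]] [-0.569  0.484  1.666 -0.     0.992  1.093]
[-0.04 -0.02 -0.  ]
```

View pics/s12c.png

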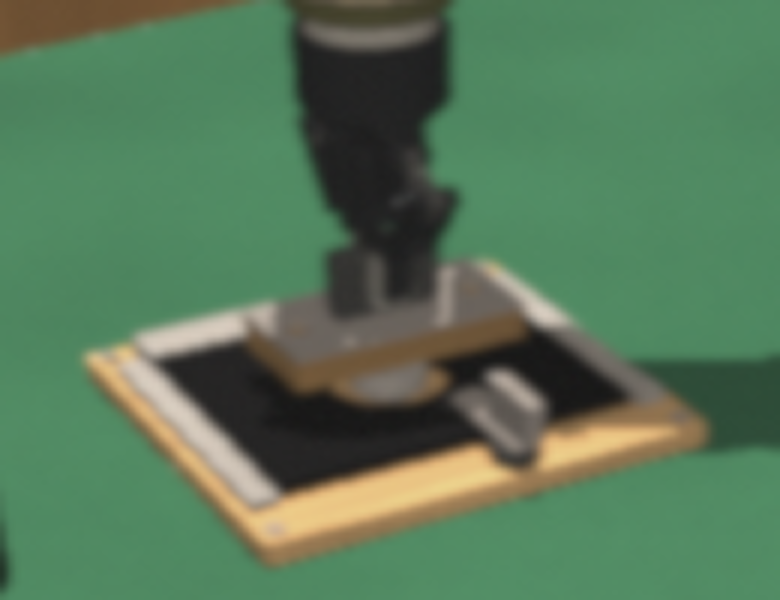

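The jig is square, centred over the collar and clear of the turnbutton. Descending gently.

>>> send_rows --rows "0 0.3 0 0 0; 0 0.6 0 0 0; 0 0.8 0 0 0; 0 1 0 0 0; 0 1 0 0 0"

```text
time_s: 16.95
eef_pos: [496.9, -180.1, 47.3]
ee_rot: [-0.476, -0.522, -0.477, 0.523]
force: [0.0, 0.8, -2.2]
grip_width: 0.171
```

```bash
python3 -c "
from h import *
s=ctrl.sense();show(s);print(np.round(s['wrist_torque'],2))"
```

```text
t 16.95 p [ 496.9 -180.1   47.3] f [ 0.   0.8 -2.2] w 0.171
[[-0.0, 0.996, -0.092], [0.0, -0.092, -0.996], [-1.0, -0.001, -0.0]] [-0.57   0.5    1.674 -0.     0.969  1.093]
[0.   0.03 0.01]
```

The underside is at about 42, below the pin's tip at 46, with no contact force: the pin is in the socket. Continuing onto the collar.

>>> send_rows --rows "0 0.2 0 0 0; 0 0.4 0 0 0; 0 0.55 0 0 0; 0 0.65 0 0 0; 0 0.65 0 0 0; 0 0.65 0 0 0"

```text
time_s: 17.55
eef_pos: [497.1, -180.2, 41.1]
ee_rot: [0.476, 0.523, 0.476, -0.523]
force: [0.5, -0.9, -1.9]
grip_width: 0.175
```

```bash
python3 -c "
from h import *
s=ctrl.sense();show(s);print(np.round(s['wrist_torque'],2))"
```

```text
t 17.55 p [ 497.1 -180.2   41.1] f [ 0.5 -0.9 -1.9] w 0.175
[[0.0, 0.996, -0.092], [-0.0, -0.092, -0.996], [-1.0, 0.0, 0.0]] [-0.57   0.509  1.678  0.     0.954  1.093]
[ 0.01 -0.    0.05]
```

>>> send_rows --rows "0 0.2 0 0 0; 0 0.4 0 0 0; 0 0.6 0 0 0; 0 0.7 0 0 0; 0 0.7 0 0 0; 0 0.7 0 0 0"

```text
time_s: 18.15
eef_pos: [497.2, -180.3, 34.6]
ee_rot: [0.477, 0.523, 0.476, -0.522]
force: [-2.0, 2.1, 6.7]
grip_width: 0.174
```

```bash
python3 -c "
from h import *
s=ctrl.sense();show(s);print(np.round(s['wrist_torque'],2))"
```

```text
t 18.15 p [ 497.2 -180.3   34.6] f [-2.   2.1  6.7] w 0.174
[[0.0, 0.996, -0.092], [-0.0, -0.092, -0.996], [-1.0, 0.0, 0.0]] [-0.57   0.52   1.682 -0.     0.939  1.093]
[0.33 0.52 0.01]
```

The force is on the spring's curve (6.7 N plus the jig's weight). Pressing the last bit until it bottoms out.

>>> send_rows --rows "0 0.1 0 0 0; 0 0.2 0 0 0; 0 0.2 0 0 0; 0 0.2 0 0 0"

```text
time_s: 18.55
eef_pos: [497.2, -180.3, 33.1]
ee_rot: [0.477, 0.523, 0.476, -0.522]
force: [-6.0, 3.1, 12.0]
grip_width: 0.175
```

```bash
python3 -c "
from h import *
s=ctrl.sense();show(s);print(np.round(s['wrist_torque'],2))"
```

```text
t 18.55 p [ 497.2 -180.3   33.1] f [-6.   3.1 12. ] w 0.175
[[0.001, 0.996, -0.092], [-0.0, -0.092, -0.996], [-1.0, 0.001, 0.0]] [-0.57   0.522  1.684 -0.     0.936  1.093]
[0.46 0.79 0.01]
```

Lateral force of -6 N in x says it rubs the pin on one side. I'll ease 0.8 mm that way and press a little more.

>>> send_rows --rows "0 0 -0.08 -0.04 0; 0 0.1 -0.08 -0.04 0; 0 0.15 -0.08 -0.04 0; 0 0.15 -0.08 -0.04 0; 0 0.15 -0.08 -0.04 0"

```text
time_s: 19.05
eef_pos: [497.2, -180.3, 33.0]
ee_rot: [0.478, 0.523, 0.475, -0.522]
force: [-7.3, 2.9, 24.5]
grip_width: 0.17
```

```bash
python3 -c "
from h import *
s=ctrl.sense();show(s);print(np.round(s['wrist_torque'],2))
p=capture('wrist');save(p,'w13')
p=capture('scene');im=p['pixels'][:,:,::-1];cv2.imwrite('pics/s13c.png',cv2.resize(im[80:200,180:310],None,fx=6,fy=5,interpolation=cv2.INTER_CUBIC))"
```

```text
t 19.05 p [ 497.2 -180.3   33. ] f [-7.3  2.9 24.5] w 0.17
[[0.003, 0.996, -0.092], [-0.002, -0.092, -0.996], [-1.0, 0.003, 0.002]] [-0.57   0.521  1.686 -0.     0.932  1.093]
[ 0.68  1.22 -0.02]
```

View pics/w13.png

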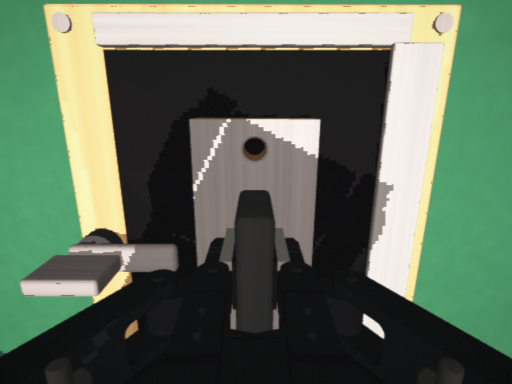

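View pics/s13c.png

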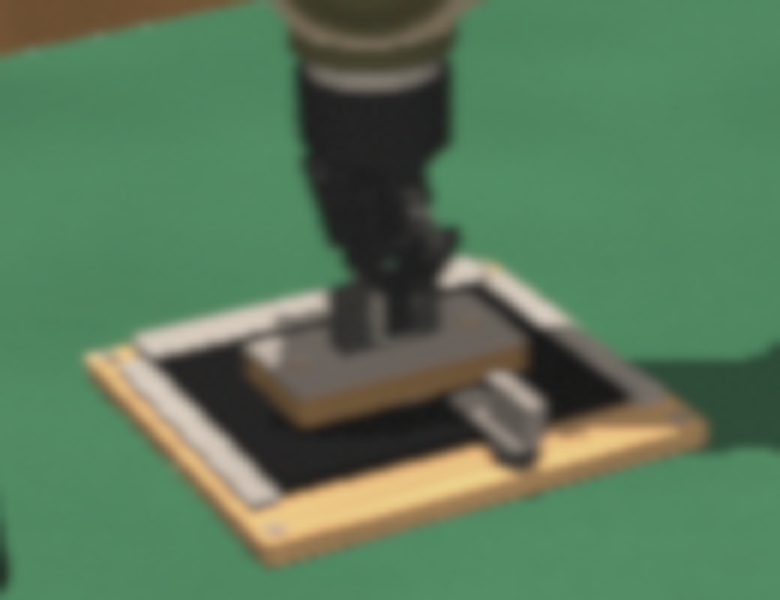

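The force jumped to 24.5 N with no further travel (TCP z 33.0 against the expected 33.1), so the jig lies flat on the panel. The pictures show it square and the turnbutton across. One steady hold, then I hand in.

>>> send_rows --rows "0 0 0 0 0; 0 0 0 0 0; 0 0 0 0 0; 0 0 0 0 0; 0 0 0 0 0"

```text
time_s: 19.65
eef_pos: [497.2, -180.3, 33.0]
ee_rot: [0.478, 0.523, 0.475, -0.522]
force: [-6.5, 3.7, 24.1]
grip_width: 0.168
```

```bash
python3 -c "
from h import *
s=ctrl.sense();show(s)
p=capture('scene')
print([(t,x['location'],x['confidence']) for t in('jig_socket','jig_grip','latch_grip') for x in nets.spot_point(p,t)[:1]])
f=np.array(s['force']);
if abs(s['eef_pos'][2]-33)<1 and f[2]>8 and s['grip_width']>.1: print(workorder.finish_job())
show(ctrl.sense())"
```

```text
t 19.65 p [ 497.2 -180.3   33. ] f [-6.5  3.7 24.1] w 0.168
[[0.003, 0.996, -0.092], [-0.002, -0.092, -0.996], [-1.0, 0.003, 0.002]] [-0.57   0.521  1.686 -0.     0.932  1.093]
[('jig_socket', [497.2, -181.3, 23.1], 0.74), ('jig_grip', [494.6, -180.8, 68.4], 0.78), ('latch_grip', [485.7, -79.3, 52.1], 0.44)]
the job is handed in; nothing more can be done
None
the job is handed in; nothing more can be done
```

I locked the panel with the turnbutton, set the drilling jig over the pin, and pressed it home. I handed the job in at about 19.7 s, still gripping and pressing the jig.

- **Turnbutton:** My first grip closed above the thumb piece and turned nothing. The real fingertips sit about 27 mm short of the stated tool point. I corrected for that, gripped it again and turned it about 84°; the wrist picture shows the arm square across the panel's edge.
- **Jig:** It dropped over the pin without touching it and came down onto the collar. The push then rose along the spring's curve to a hard stop at 24 N. The tool height there was 33.0 mm, against the 33.1 mm expected for fully home.
- **Final checks:** Tilt is about 0.003 rad and the jig is within about 1° of the fixture. Finger opening is 0.168, so the handle is still held. The last pictures show nothing out of place on the panel, and the tape, brush and coupling were never approached.
- **Disagreements:** A side force of about 7 N stayed because the socket rubs one side of the pin; a 0.8 mm nudge did not clear it. The network put the jig's underside at 23 mm and its handle centre at 68 mm, where 28 and 74 mm are expected. Both are about 5 mm low, near the network's own error, so I trusted the force and tool height.

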